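# Put bottles and screwdrivers back on their shadow tiles

### The arm

A 6-joint arm with a two-finger parallel gripper is mounted at the origin on a cart in front of the work surface, level with it; the furniture and walls round the work are solid. World frame = base frame: x ahead of the robot, y to its left, z up, the work surface at z = 0. Lengths are in m, angles in rad, forces in N, time in s.
With the tool pointing down it reaches from about 0.3 to 0.875 m from the base axis. Payload 6.4 kg.
Tool frame: the origin (TCP) lies midway between the tips of the shut fingers; the grasp point (between the pads) lies 19 mm behind it; x points along the fingers, y is the direction in which the jaws open and shut, and the axes are right-handed (so a half turn about x gives the same grasp; the last joint's range is limited). The gripper opens to 85 mm and grips with 20 to 120 N. Pads are 22 mm wide; open, the fingers measure 114 mm over their backs; the gripper's body (76 mm by 85 mm) begins 54 mm behind the grasp point. The pads swing forward as they close: fully open they stand 13 mm farther back than shut.
Start: joints at [0.91, 0.181, 1.607, -0, 1.354, -0.206], TCP at [0.253, 0.517, 0.231] pointing down, gripper open.
Joint ranges: [-2.99, 2.99], [-0.89, 2.07], [0.3, 2.58], [-1.14, 4.28], [0, 2.63], [-3.12, 3.12]. Speed limits (rad/s): [2.57, 2.57, 3.01, 3.14, 3.14, 3.14].

### API

Orientations are given as a unit quaternion [w, x, y, z].
In Python, from bench import ctrl gives the robot as it stands.
- The arm moves only by the tool step_arm, never from a script. Its argument "motion" is a list of rows, each a list of 7 numbers: the shift along the tool's x, y, z in mm, then the turn, a rotation vector about the tool's x, y, z in degrees, then the closure in counts, from 0 (fully open) to 255 (shut). In form: [[tx, ty, tz, rx, ry, rz, hand], ...]. A call has 1 to 10 rows; each row is the pose to reach, as a shift and turn from the pose commanded when the call began, along the tool's axes at that moment; what a row does not reach only later rows make up. A row lasts 1/8 s, in which the tool goes at most 62.5 mm and 10.7 degrees, less where a joint would pass 70% of its speed; a pose out of reach is approached as far as the arm can. A call with a gripper value outside its range is refused whole. The fingers move at their own pace and stop on an object; the grip force is fixed at half the most. Time passes only in rows, so rows that repeat a pose let the fingers close. It gives the time, the measured TCP pose, the force and the opening at its end, in the units of the state.
- ctrl.get_obs(): the state, without advancing time (a new reading comes with each control period).
- ctrl.camera(name): name is "side" or "top" or "wrist"; returns (picture, depth): 400x640x3 uint8, red, green, blue; 400x640 float32, m along the optical axis (not along the pixel's ray), 0 where there is no reading.
- ctrl.camera_info(name): a dict with "fx", "fy", "cx", "cy" (pixels), "T" (4x4, takes a point from camera to world coordinates); the wrist camera has in their place "hand_eye" (4x4, takes a point from camera to tool coordinates, whose origin is the TCP and whose axes are the tool frame's). Camera axes: x right, y down, z forward; pixel columns grow to the right and rows downward; lengths in m; the calibration is good to about 2 mm. A picture is of the moment at which its call begins: read the wrist's pose just before it. camera_info takes no time and is no camera call.
- ctrl.hand_in(): hands the job in, once; it reports no verdict.
The state is a dict: "time_s": time; "q": joint angles; "dq": joint speeds; "joint_efforts": joint torques, N m; "eef_pos": TCP position; "eef_rot": TCP orientation; "wrist_force": force on the tool from outside, world axes, zero at the start; "torque": the same for the moment, N m; "opening": opening from 0.0 (shut) to 1.0 (fully open).
Only numpy, scipy, OpenCV 4.12 (cv2) and the standard library are available. Lean on these libraries where they do the work, as an engineer would, in place of code of your own. Each camera call takes 0.05 s, during which the arm holds its last target. There are 200 camera calls.

### The job

Tidy the white bench: put the two screwdrivers, the glue bottle and the aerosol can each back on the wooden tile whose dark shadow matches it in shape and size. Each screwdriver must lie in its own shadow, handle on the handle shape and blade along the blade shape, and the bottle and the can must each stand upright in the middle of its own disc. Leave the blue-capped jar and the dark plaster cup where they are.

Things in the scene. Friction and masses are not known exactly. Their poses are not given: they have to be found in the camera images.
- long_driver: On the white bench top: the longer screwdriver, with a red handle. Origin on the handle's axis at mid-handle, 12 mm above its support; x runs along the tool to the tip (it may roll about x). Handle 93 mm long, up to 25 mm thick, from x = -46 to +47 mm; then a 6 mm thick shaft to the tip at x = +145 mm, 191 mm in all. Loose, 90 g, lies flat; grasp across mid-handle.
- short_driver: On the white bench top: the shorter screwdriver, with a yellow handle. Origin on the handle's axis at mid-handle, 12 mm above its support; x runs along the tool to the tip (it may roll about x). Handle 88 mm long, up to 25 mm thick, from x = -45 to +43 mm; then a 6 mm thick shaft to the tip at x = +110 mm, 155 mm in all. Loose, 90 g, lies flat; grasp across mid-handle.
- glue: White glue bottle with a red nozzle, round, 39 mm diameter, 110 mm high (straight-sided body up to about 65 mm, its shoulder ends at 83 mm, the nozzle above is 15 mm thick). Origin: centre of the underside, z up. Loose, 70 g.
- spray: Orange aerosol can with a white cap, round, 52 mm diameter, 170 mm high (body up to about 135 mm, then a shoulder and the 23 mm cap). Origin: centre of the underside, z up. Loose, 200 g.
- long_tile: Fixed tile of light wood, 235 x 64 x 4 mm, with a screwdriver's dark flat silhouette, the longer of the two. Origin at bench level below the silhouette's mid-handle; z up, x from handle to tip. Handle shape x = -49 to +50 mm, 31 mm wide; blade shape 11 mm wide, to x = +148 mm; tile x = -72 to +163 mm. For the longer, red screwdriver: mid-handle over this origin, x along this x.
- short_tile: Fixed tile of light wood, 235 x 64 x 4 mm, with a screwdriver's dark flat silhouette, the shorter of the two. Origin at bench level below the silhouette's mid-handle; z up, x from handle to tip. Handle shape x = -48 to +46 mm, 31 mm wide; blade shape 11 mm wide, to x = +113 mm; tile x = -72 to +163 mm. For the shorter, yellow screwdriver: mid-handle over this origin, x along this x.
- glue_tile: Fixed square tile of light wood, 84 x 84 x 4 mm, with a dark flat disc of 45 mm diameter in its middle. Origin: centre of the underside (bench level), z up. The 39 mm glue bottle belongs here, standing upright with its axis over the disc's centre.
- spray_tile: Fixed square tile of light wood, 84 x 84 x 4 mm, with a dark flat disc of 59 mm diameter in its middle. Origin: centre of the underside (bench level), z up. The 52 mm aerosol can belongs here, standing upright with its axis over the disc's centre.
- jar: Bystander: white jar with a blue cap, 68 mm diameter, 96 mm high, loose, standing behind the work. Origin: centre of the underside. To be left where it is.
- cup: Bystander: dark open rubber plaster cup, 79 mm diameter, 62 mm high, loose, standing behind the work. Origin: centre of the underside. To be left where it is.
There are look-alikes about, which are no part of the job. Of the things like the glue, leave any that is green; of the rest the smaller one is meant.

How it is judged:
By the outcome, as a careful person would: the job done as asked, in the order asked, and still so for the second after the job is handed in, with the robot touching nothing.
It also fails if it takes over 122 s, if anything falls off the work surface, if the arm or the gripper's body presses on something with over 40 N, if the wrist force passes 120 N, or if a joint passes its speed limit or range.

## Working session

There is one attempt and no reset: what is moved stays moved. The work goes in short steps, Python scripts to look and compute and a tool call to move; the robot and the scene stay as the last step left them, time stands still between calls to the robot, and variables do not carry over. Pictures are saved under pics/ and viewed, about 12 in all and at most 16, crops included, and the job is handed in when it is done.

Besides the shell and the picture viewer there is one more tool, called after ">>>" as name([rows], argument=value, ...), one row to a line, values as JSON. step_arm: Moves the arm, as the interface text tells. Its arguments: {"type":"object","properties":{"motion":{"type":"array","items":{"type":"array","items":{"type":"number"}}}},"required":["motion"]}

```bash
ls; mkdir -p pics; python3 - <<'E'
from bench import ctrl
import cv2,numpy as np
np.set_printoptions(precision=4,suppress=True)
o=ctrl.get_obs();print(o)
for n in("top","side"):
    p,d=ctrl.camera(n);cv2.imwrite(f"pics/{n}0.png",p[:,:,::-1]);np.savez(f"pics/{n}0.npz",p=p,d=d)
    print(n,ctrl.camera_info(n))
print(ctrl.camera_info("wrist"))
E
```

```text
pics
{'time_s': 0.0, 'q': array([ 0.9097,  0.1816,  1.608 ,  0.    ,  1.3538, -0.2063]), 'dq': array([0.0009, 0.0021, 0.0007, 0.0006, 0.0003, 0.0005]), 'joint_efforts': array([  0.0006, -44.4861, -35.1343,  -0.0002,   0.009 ,   0.    ]), 'eef_pos': array([0.2522, 0.5161, 0.2304]), 'eef_rot': array([ 0.6886,  0.1589,  0.6892, -0.16  ]), 'wrist_force': array([0.1794, 0.1284, 0.8879]), 'torque': array([0.0168, 0.0251, 0.0099]), 'opening': 0.996743928844162}
top {'fx': 475.4974540531128, 'fy': 475.4974540531128, 'cx': 321.0190679030013, 'cy': 203.37806492182264, 'T': array([[-0.0102, -0.9909,  0.1346,  0.4087],
       [-0.9999,  0.0104,  0.0006, -0.0218],
       [-0.002 , -0.1345, -0.9909,  1.7026],
       [ 0.    ,  0.    ,  0.    ,  1.    ]])}
side {'fx': 460.19373112493975, 'fy': 460.19373112493975, 'cx': 316.9463007424592, 'cy': 197.22518631090267, 'T': array([[-0.9976, -0.0455,  0.0516,  0.553 ],
       [-0.0688,  0.6413, -0.7642,  1.0467],
       [ 0.0017, -0.7659, -0.643 ,  0.9435],
       [ 0.    ,  0.    ,  0.    ,  1.    ]])}
{'fx': 340.78259037594205, 'fy': 340.78259037594205, 'cx': 319.54130749136533, 'cy': 192.53488700350448, 'hand_eye': array([[ 0.001 , -0.3118,  0.9502, -0.1412],
       [ 1.    ,  0.0002, -0.0009,  0.0001],
       [ 0.0001,  0.9502,  0.3118, -0.0799],
       [ 0.    ,  0.    ,  0.    ,  1.    ]])}
```

View pics/top0.png

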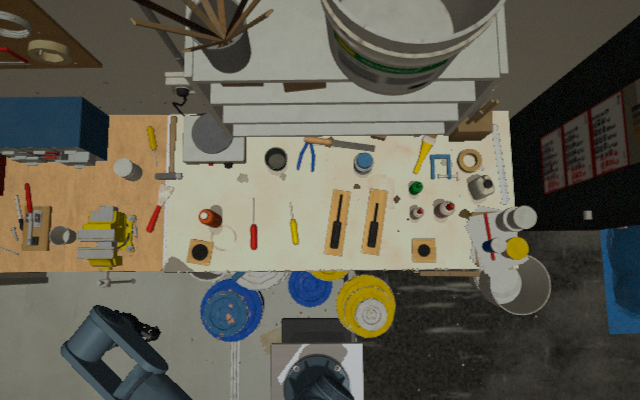

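View pics/side0.png

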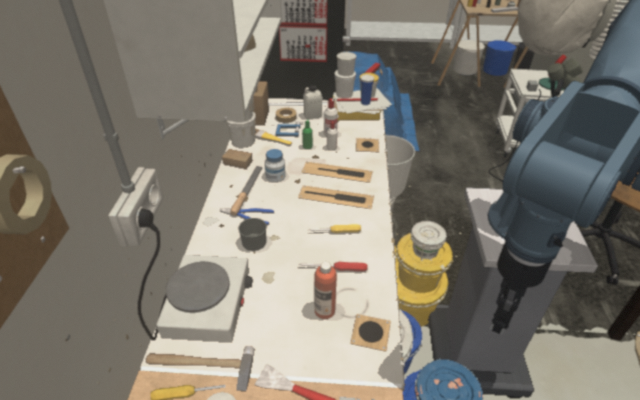

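The top view shows the red driver at (254,225), the yellow driver at (295,228) and the driver tiles at (338,222) and (375,222). The can is at (209,216) and the disc tiles are at (200,251) and (424,250).

Possible mix-ups:
- **Glue:** small white/red bottle (417,212), larger white/red one (445,208), green one (415,187). I choose the smaller, (417,212).
- **Drivers:** yellow one (151,138), red tools (28,190) and (155,210), all on the wooden bench. I choose the ones on the white bench.

```bash
cat > h.py <<'E'
import numpy as np,cv2
from scipy.spatial.transform import Rotation as R
from bench import ctrl
np.set_printoptions(precision=4,suppress=True)
def toolT(o=None):
    o=o or ctrl.get_obs();w,x,y,z=o["eef_rot"];T=np.eye(4)
    T[:3,:3]=R.from_quat([x,y,z,w]).as_matrix();T[:3,3]=o["eef_pos"];return T
def shot(n,name=None):
    o=ctrl.get_obs();p,d=ctrl.camera(n);i=ctrl.camera_info(n)
    T=i["T"] if "T" in i else toolT(o)@i["hand_eye"]
    if name:cv2.imwrite(f"pics/{name}.png",p[:,:,::-1])
    return p,d,i,T
def onplane(uv,i,T,z):
    uv=np.atleast_2d(uv).astype(float)
    r=np.c_[(uv[:,0]-i["cx"])/i["fx"],(uv[:,1]-i["cy"])/i["fy"],np.ones(len(uv))]@T[:3,:3].T
    return T[:3,3]+r*((z-T[2,3])/r[:,2])[:,None]
def cloud(uv,d,i,T):
    uv=np.atleast_2d(uv).astype(int);z=d[uv[:,1],uv[:,0]]
    return np.c_[(uv[:,0]-i["cx"])/i["fx"]*z,(uv[:,1]-i["cy"])/i["fy"]*z,z]@T[:3,:3].T+T[:3,3]
def blobs(m,amin):
    n,l,s,c=cv2.connectedComponentsWithStats(m.astype(np.uint8))
    return [np.argwhere(l==k)[:,::-1] for k in range(1,n) if s[k,4]>=amin]
def masks(p):
    h=cv2.cvtColor(p,cv2.COLOR_RGB2HSV).astype(int);H,S,V=h[...,0],h[...,1],h[...,2]
    return dict(red=((H<6)|(H>172))&(S>150)&(V>70),orange=(H>=4)&(H<12)&(S>140)&(V>80),yellow=(H>20)&(H<33)&(S>140)&(V>100),
      wood=(H>9)&(H<22)&(S>60)&(S<170)&(V>120),dark=(V<75),green=(H>40)&(H<85)&(S>100))
E
python3 - <<'E'
from h import *
z=np.load("pics/top0.npz");p,d=z["p"],z["d"];i=ctrl.camera_info("top");T=i["T"]
cv2.imwrite("pics/topcrop.png",cv2.resize(p[125:280,180:500,::-1],None,fx=2.5,fy=2.5,interpolation=cv2.INTER_CUBIC))
for n,m in masks(p).items():
    m=m.copy();m[:,:165]=0;m[:,515:]=0;m[:135]=0;m[272:]=0
    for b in blobs(m,12):
        w=onplane(b,i,T,0.005);c,(a,e),t=cv2.minAreaRect(w[:,:2].astype(np.float32)*1000)
        print(n,len(b),b.mean(0),"xy",np.array(c),"size",round(a),round(e),round(t),"z",np.percentile(cloud(b,d,i,T)[:,2],[10,50,90]))
E
```

```text
red 21 [449.9524 206.9048] xy [ 621.2179 -484.679 ] size 13 20 26 z [0.1341 0.1417 0.1516]
red 12 [419.5 211. ] xy [ 607.8281 -374.3625] size 11 7 89 z [0.0951 0.1015 0.1114]
red 63 [487.127  226.6349] xy [ 549.4415 -613.9292] size 92 10 8 z [0.0714 0.0776 0.0825]
red 141 [253.4823 236.7518] xy [520.7831 221.4483] size 86 18 1 z [0.0179 0.0228 0.0282]
red 19 [492.1579 255.2632] xy [ 446.2383 -625.3805] size 7 25 87 z [0.0699 0.0754 0.0826]
orange 125 [207.056 216.968] xy [595.3149 392.3977] size 54 49 27 z [0.1436 0.1494 0.1567]
yellow 200 [422.035 154.955] xy [ 807.0046 -383.2764] size 34 121 60 z [0.0076 0.0145 0.021 ]
yellow 146 [293.9589 231.5959] xy [539.1179  77.1312] size 90 22 7 z [0.0159 0.0227 0.0271]
yellow 148 [510.8041 247.7432] xy [ 474.5233 -691.0285] size 28 75 86 z [0.1351 0.1393 0.1446]
yellow 16 [328.5 271. ] xy [397.716 -44.742] size 53 0 89 z [-0.2077 -0.2015 -0.0007]
wood 54 [165.2963 150.2407] xy [829.6944 546.1107] size 139 4 2 z [-0.0052  0.0012  0.0053]
wood 111 [171.6306 152.5586] xy [831.2214 523.2086] size 12 135 89 z [0.0127 0.0176 0.0249]
wood 140 [316.
[... 3062 characters left out ...]
19 413.0846] size 54 53 89 z [-0.0002  0.0058  0.0108]
dark 110 [423.5364 249.9182] xy [ 469.0655 -382.4077] size 40 38 44 z [-0.0001  0.0052  0.0104]
dark 25 [505.  254.2] xy [ 447.4319 -672.2011] size 26 15 31 z [0.0812 0.0985 0.1279]
dark 25 [454.8 269.6] xy [ 398.3983 -491.7673] size 49 4 89 z [-0.1877 -0.1796  0.0041]
dark 18 [471.2778 269.5556] xy [ 397.82   -548.3441] size 43 4 89 z [-0.1879 -0.1751  0.002 ]
dark 97 [385.1134 270.6082] xy [ 397.444  -242.6622] size 209 3 89 z [-0.7474 -0.7345  0.0001]
dark 17 [426.0588 270.0588] xy [ 397.6678 -390.9279] size 3 53 3 z [-0.1889 -0.1835 -0.177 ]
green 119 [415.3025 187.6891] xy [ 692.7337 -362.1996] size 36 50 43 z [0.0268 0.0761 0.0995]
```

View pics/topcrop.png

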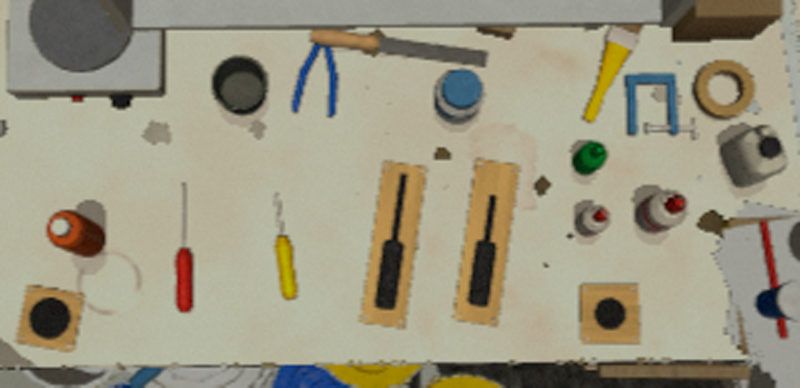

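The long shadow (192 mm) is the left tile and the short one (157 mm) the right. The 54 mm disc, for the can, is at y=+0.41, and the 39 mm disc, for the glue, at y=-0.38. The smaller white/red bottle is at crop pixel (593,218), beside the larger one at (660,208) and the green one at (590,157). First I'll go above the long driver.

```bash
cat >> h.py <<'E'
def goto(pos,yaw_deg,half=False):
    "rows: tool shift mm and turn deg from the measured pose to pos, tool down, z-axis at yaw"
    T=toolT();Rt=(R.from_euler("z",yaw_deg,degrees=True)*R.from_euler("y",90,degrees=True)).as_matrix()
    s=T[:3,:3].T@(np.array(pos)-T[:3,3])*1000;r=R.from_matrix(T[:3,:3].T@Rt).as_rotvec(degrees=True)
    f=toolT()[:3,2];print("at",T[:3,3],"yaw",round(np.degrees(np.arctan2(f[1],f[0])),1),"-> shift",s.round(1),"turn",r.round(1),"rows>=",max(np.linalg.norm(s)/62.5,np.linalg.norm(r)/10.7).round(1))
E
python3 - <<'E'
from h import *
i=ctrl.camera_info("top");T=i["T"]
print("glue",onplane([[419.5,211]],i,T,.105),"spray cap",onplane([[180+61/2.5,125+227/2.5]],i,T,.17),"big",onplane([[180+676/2.5,125+204/2.5]],i,T,.145),"green",onplane([[180+597/2.5,125+150/2.5]],i,T,.1))
goto([.53,.218,.2],0)
E
```

```text
glue [[ 0.5961 -0.3536  0.105 ]] spray cap [[0.5801 0.3577 0.17  ]] big [[ 0.605  -0.4478  0.145 ]] green [[ 0.6862 -0.3556  0.1   ]]
at [0.2522 0.5162 0.2305] yaw -26.1 -> shift [  30.6 -145.8  380.5] turn [-26.1  -0.    0.1] rows>= 6.5
```

>>> step_arm([
  [5,-24,63,-5,0,0,0],
  [10,-48,120,-9,0,0,0],
  [14,-68,178,-13,0,0,0],
  [19,-92,240,-17,0,0,0],
  [24,-114,298,-21,0,0,0],
  [28,-136,355,-25,0,0,0],
  [31,-146,380,-26,0,0,0],
  [31,-146,380,-26,0,0,0],
  [31,-146,380,-26,0,0,0],
])

```text
time_s: 1.23
eef_pos: [0.5292, 0.2187, 0.1999]
eef_rot: [0.707, 0.001, 0.708, -0.0]
wrist_force: [-0.6, 0.3, 0.2]
opening: 0.997
```

```bash
cat >> h.py <<'E'
def rects(p,i,T,d,amin=150,zs=dict(red=.012,yellow=.012,dark=.004,wood=.004,orange=.1)):
    for n,z in zs.items():
        for b in blobs(masks(p)[n],amin):
            w=onplane(b,i,T,z);c,(a,e),t=cv2.minAreaRect(w[:,:2].astype(np.float32)*1000)
            print(n,len(b),b.mean(0).round(),"bbox",b.min(0),b.max(0),"rect",np.array(c).round(1),round(a),round(e),round(t,1),"z",np.median(cloud(b,d,i,T)[:,2]).round(3))
E
python3 - <<'E'
from h import *
p,d,i,T=shot("wrist","w1");np.savez("pics/w1.npz",p=p,d=d,T=T)
rects(p,i,T,d,zs=dict(red=.012,yellow=.012,dark=.004,wood=.004))
print(toolT()[:3,3],ctrl.get_obs()["time_s"])
E
```

```text
red 1864 [321. 158.] bbox [309 112] [333 202] rect [522.  220.1] 90 23 0.6 z 0.021
red 209 [634. 251.] bbox [625 236] [639 261] rect [621.1 559.7] 16 27 70.8 z 0.008
yellow 563 [83.  5.] bbox [49  0] [116  13] rect [387.8  15.2] 58 10 89.9 z -0.367
yellow 1168 [146.  14.] bbox [79  0] [183  23] rect [391.8  55.4] 91 18 89.9 z -0.527
yellow 1904 [175. 173.] bbox [155 130] [194 217] rect [538.7  74.2] 91 25 7.0 z 0.021
dark 1642 [35. 13.] bbox [0 0] [83 24] rect [390.6 -30.4] 75 19 89.9 z -0.741
dark 437 [131.   7.] bbox [108   0] [153  16] rect [387.6  51.8] 41 13 89.9 z -0.47
dark 348 [191.  10.] bbox [176   0] [201  23] rect [390.5 102.3] 24 18 89.9 z -0.637
dark 3010 [521. 103.] bbox [490  72] [551 134] rect [469.9 411.3] 58 57 49.5 z 0.003
dark 3660 [ 35. 178.] bbox [ 13 112] [ 52 286] rect [574.7 -78.5] 31 196 81.0 z 0.003
dark 248 [187. 168.] bbox [175 130] [197 205] rect [533.8  83.7] 79 4 8.2 z 0.011
dark 2666 [462. 241.] bbox [429 192] [501 309] rect [629.  391.1] 165 40 39.2 z 0.086
dark 41565 [315. 357.] bbox [  0 256] [637 399] rect [737.2 216.4] 826 208 90.0 z 0.267
dark 168 [528. 304.] bbox [521 292] [536 321] rect [699.4 464.3] 44 15 39.3 z 0.159
wood 4481 [521. 100.] bbox [467  50] [577 152] rect [469.8 410.8] 83 83 80.2 z 0.002
wood 8688 [ 38. 195.] bbox [ 0 85] [ 76 300] rect [570.4 -77.3] 63 233 80.9 z 0.003
wood 904 [177. 175.] bbox [155 130] [194 217] rect [540.9  70.4] 93 25 6.7 z 0.019
wood 1244 [628. 216.] bbox [607 155] [639 265] rect [582.6 549.7] 21 125 90.0 z -0.002
wood 2909 [626. 332.] bbox [589 260] [639 399] rect [748.1 575.2] 211 57 16.1 z -0.002
[0.529  0.2192 0.2001] 1.275
```

View pics/w1.png

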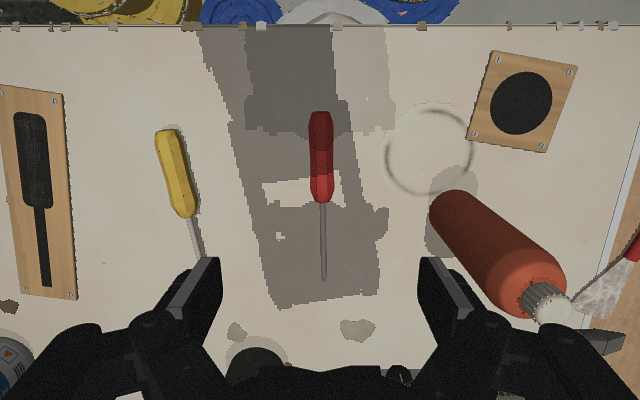

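The red handle measures 90x23 mm, centred at (522, 220) with yaw 0.6°, seen at pixel (321,158). The long shadow measures 31x196 mm, giving an origin near (525.7, -70.5) with yaw -9°. Both sizes fit, so I'll grasp.

```bash
python3 - <<'E'
from h import *
z=np.load("pics/w1.npz");i=ctrl.camera_info("wrist")
print("tip",onplane([[323.5,281]],i,z["T"],.012))
goto([.522,.220,.003],0.7)
E
```

```text
tip [[0.6601 0.2227 0.012 ]]
at [0.529  0.2192 0.2001] yaw -0.0 -> shift [197.1   0.7  -6.8] turn [-0.7 -0.  -0. ] rows>= 3.2
```

>>> step_arm([
  [50,0,-5,-0.7,0,0,0],
  [100,1,-7,-0.7,0,0,0],
  [150,1,-7,-0.7,0,0,0],
  [180,1,-7,-0.7,0,0,0],
  [197,1,-7,-0.7,0,0,0],
  [197,1,-7,-0.7,0,0,0],
  [197,1,-7,-0.7,0,0,255],
  [197,1,-7,-0.7,0,0,255],
  [197,1,-7,-0.7,0,0,255],
  [197,1,-7,-0.7,0,0,255],
])

```text
time_s: 2.52
eef_pos: [0.5235, 0.2196, 0.0043]
eef_rot: [0.708, -0.004, 0.707, 0.004]
wrist_force: [-1.1, 0.1, 5.1]
opening: 0.268
```

>>> step_arm([
  [0,0,0,0,0,0,255],
  [0,0,0,0,0,0,255],
  [-20,0,0,0,0,0,255],
  [-70,0,0,0,0,0,255],
  [-100,0,0,0,0,0,255],
  [-100,0,0,0,0,0,255],
])

```text
time_s: 3.28
eef_pos: [0.5252, 0.22, 0.1073]
eef_rot: [0.71, -0.004, 0.705, 0.004]
wrist_force: [0.5, -0.3, -0.6]
opening: 0.264
```

```bash
python3 - <<'E'
from h import *
p,d,i,T=shot("wrist","w2");np.savez("pics/w2.npz",p=p,d=d,T=T)
print(ctrl.get_obs()["opening"])
rects(p,i,T,d,zs=dict(red=.105))
goto([.5257,-.0705,.06],-9)
E
```

```text
0.2661038368651015
red 9079 [320. 258.] bbox [291 164] [348 355] rect [530.9 219.6] 103 26 0.8 z 0.124
at [0.5237 0.2197 0.1051] yaw 0.6 -> shift [  44.9 -290.2   -1.4] turn [ 9.6  0.2 -0. ] rows>= 4.7
```

View pics/w2.png

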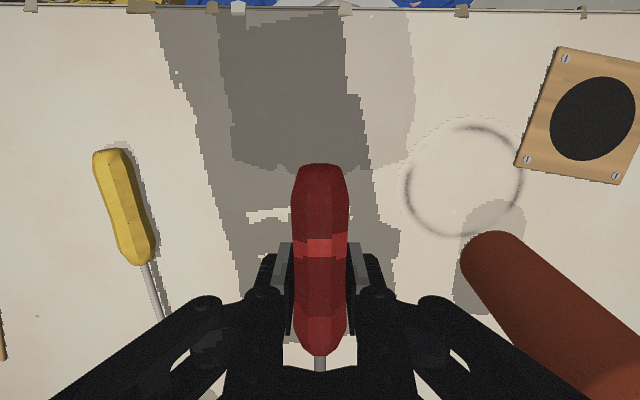

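Held, with the opening at 0.266 (about 23 mm), level and central at pixel (320,258). Next I'll hover over the long tile and re-measure it.

>>> step_arm([
  [-3,-40,0,2,0,0,255],
  [-6,-100,0,4,0,0,255],
  [-9,-160,1,6,0,0,255],
  [-12,-220,1,8,0,0,255],
  [-15,-270,1,9.6,0,0,255],
  [-15,-290,1,9.6,0,0,255],
  [-15,-290,1,9.6,0,0,255],
  [-15,-290,1,9.6,0,0,255],
])

```text
time_s: 4.32
eef_pos: [0.5264, -0.0691, 0.1174]
eef_rot: [0.704, 0.055, 0.706, -0.055]
wrist_force: [0.4, -0.1, -1.3]
opening: 0.268
```

```bash
python3 - <<'E'
from h import *
p,d,i,T=shot("wrist","w3");np.savez("pics/w3.npz",p=p,d=d,T=T)
rects(p,i,T,d,zs=dict(wood=.004,dark=.004,red=.13))
goto([.5272,-.0707,.008],-9)
E
```

```text
wood 2860 [288. 148.] bbox [273  94] [326 241] rect [511.4 -81.7] 38 117 80.9 z 0.003
wood 1707 [511. 177.] bbox [493 117] [535 233] rect [542.3  81.6] 95 26 7.8 z 0.019
wood 9922 [154. 215.] bbox [ 99 124] [203 335] rect [ 550.5 -207. ] 63 190 80.5 z 0.003
wood 662 [351. 199.] bbox [343 163] [357 241] rect [542.5 -47.1] 11 66 83.0 z 0.002
wood 237 [344. 343.] bbox [330 317] [351 353] rect [671.7 -66.4] 17 43 60.8 z 0.002
wood 342 [293. 344.] bbox [283 329] [309 353] rect [ 667.8 -113.5] 24 27 81.1 z 0.002
dark 7521 [73. 24.] bbox [0 0] [176  61] rect [ 382.2 -211.4] 126 36 90.0 z -0.741
dark 1624 [317. 146.] bbox [296 126] [340 174] rect [495. -67.] 33 36 86.9 z 0.003
dark 43928 [297. 338.] bbox [ 13 157] [603 399] rect [618.9 -95.1] 578 241 81.1 z 0.179
red 9241 [320. 257.] bbox [291 164] [348 355] rect [523.1 -68.7] 24 92 81.1 z 0.134
at [ 0.5266 -0.0689  0.1176] yaw -8.9 -> shift [109.6  -1.7   1.1] turn [ 0.1 -0.1 -0. ] rows>= 1.8
```

View pics/w3.png

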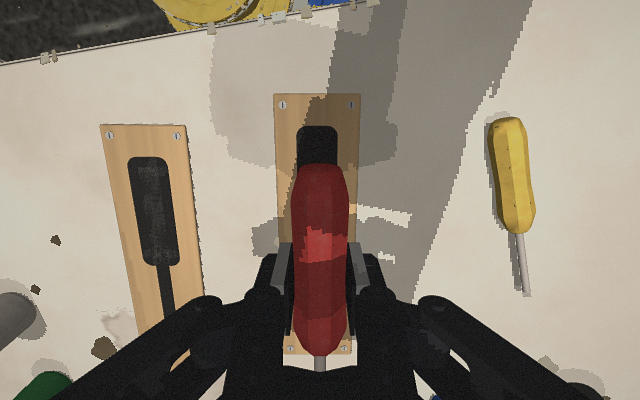

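```bash
python3 - <<'E'
from h import *
z=np.load("pics/w3.npz");i=ctrl.camera_info("wrist");T=z["T"]
P=onplane([[274.5,94.5],[360,94],[317.5,126],[297,150],[338,150],[352,354],[283,354]],i,T,.004)[:,:2]*1000
print(P)
a=np.radians(-9);e=np.array([np.cos(a),np.sin(a)]);n=np.array([-e[1],e[0]]);o=np.array([525.7,-70.5])
print(np.c_[(P-o)@e,(P-o)@n])
E
```

```text
[[ 451.4317  -90.226 ]
 [ 460.604   -29.4706]
 [ 478.3294  -63.1988]
 [ 493.6378  -81.3069]
 [ 498.4334  -50.7082]
 [ 690.2874  -64.3492]
 [ 680.356  -127.7179]]
[[-70.2681 -31.1013]
 [-70.713   30.341 ]
 [-47.9295  -0.1991]
 [-29.9769 -15.6895]
 [-30.027   15.2827]
 [161.5989  31.8222]
 [161.7028 -32.3199]]
```

Tile edges fall at -70.5, -48 and 161.6 mm along its axis, against -72, -49 and 163 expected, so the origin is good to about 1 mm. Placing it.

>>> step_arm([
  [30,-1.7,2.1,0,0,0,255],
  [70,-1.7,2.1,0,0,0,255],
  [95,-1.7,2.1,0,0,0,255],
  [105,-1.7,2.1,0,0,0,255],
  [109,-1.7,2.1,0,0,0,255],
  [109,-1.7,2.1,0,0,0,255],
  [109,-1.7,2.1,0,0,0,180],
  [109,-1.7,2.1,0,0,0,140],
  [109,-1.7,2.1,0,0,0,100],
  [109,-1.7,2.1,0,0,0,60],
])

```text
time_s: 5.62
eef_pos: [0.529, -0.0726, 0.0095]
eef_rot: [0.705, 0.055, 0.705, -0.055]
wrist_force: [-0.2, -0.3, -0.6]
opening: 0.766
```

>>> step_arm([
  [0,0,0,0,0,0,0],
  [-20,0,0,0,0,0,0],
  [-70,0,0,0,0,0,0],
  [-130,0,0,0,0,0,0],
  [-170,0,0,0,0,0,0],
  [-190,0,0,0,0,0,0],
  [-190,0,0,0,0,0,0],
  [-190,0,0,0,0,0,0],
])

```text
time_s: 6.62
eef_pos: [0.5281, -0.0722, 0.198]
eef_rot: [0.704, 0.055, 0.706, -0.055]
wrist_force: [-1.1, 0.2, -0.1]
opening: 0.997
```

```bash
python3 - <<'E'
from h import *
p,d,i,T=shot("wrist","w4");np.savez("pics/w4.npz",p=p,d=d,T=T)
rects(p,i,T,d,zs=dict(red=.016,yellow=.012,dark=.004,wood=.004))
print(toolT()[:3,3])
E
```

```text
red 1906 [320. 167.] bbox [307 121] [331 211] rect [528.4 -72.7] 23 90 81.3 z 0.025
yellow 1620 [220.  12.] bbox [178   0] [263  29] rect [ 382. -135.] 73 23 81.0 z -0.368
yellow 1075 [271.  18.] bbox [232   0] [294  35] rect [ 389.7 -100.2] 23 58 0.4 z -0.531
yellow 214 [318.  20.] bbox [297  15] [342  26] rect [398.2 -52.5] 40 6 90.0 z -0.198
yellow 444 [205.  34.] bbox [180  16] [236  43] rect [ 395.9 -152.2] 50 16 62.5 z -0.526
yellow 2038 [472. 151.] bbox [455 107] [489 196] rect [538.7  76.8] 91 24 7.4 z 0.02
dark 11265 [84. 32.] bbox [0 0] [198  77] rect [ 369.7 -258.5] 189 61 89.9 z -0.741
dark 156 [ 43. 145.] bbox [ 27 106] [ 60 186] rect [ 468.2 -339.6] 2 81 89.7 z 0.0
dark 1183 [320. 148.] bbox [305 113] [336 210] rect [527.2 -71.6] 31 100 80.3 z 0.003
dark 204 [458. 154.] bbox [452 119] [469 194] rect [543.5  66.6] 81 5 9.2 z 0.01
dark 893 [ 11. 155.] bbox [  0 132] [ 25 175] rect [ 471.9 -374.5] 24 44 64.8 z 0.003
dark 43402 [316. 345.] bbox [  0 138] [639 399] rect [667.6 -94.9] 824 336 81.1 z 0.265
dark 156 [316. 250.] bbox [315 211] [316 289] rect [623.8 -92. ] 1 95 80.9 z 0.003
dark 284 [323. 248.] bbox [322 210] [325 289] rect [624.6 -83.3] 3 96 81.2 z 0.003
dark 872 [ 72. 280.] bbox [ 48 248] [ 94 310] rect [ 619.2 -374.6] 29 97 42.9 z 0.036
dark 805 [  9. 302.] bbox [  0 263] [ 24 333] rect [ 633.4 -448.9] 27 99 64.8 z 0.087
wood 1975 [300. 130.] bbox [287  88] [330 207] rect [512.4 -80.7] 41 119 80.9 z 0.003
wood 2662 [ 25. 154.] bbox [  0 105] [ 57 195] rect [ 467.6 -373. ] 63 83 89.6 z 0.003
wood 961 [471. 153.] bbox [455 106] [490 197] rect [541.3  80.2] 93 25 8.2 z 0.019
wood 6769 [196. 195.] bbox [153 112] [234 316] rect [ 572.2 -211.2] 63 233 80.4 z 0.003
wood 420 [343. 188.] bbox [335 173] [350 204] rect [556.9 -52.9] 16 34 81.8 z 0.002
[ 0.5279 -0.0722  0.1976]
```

View pics/w4.png

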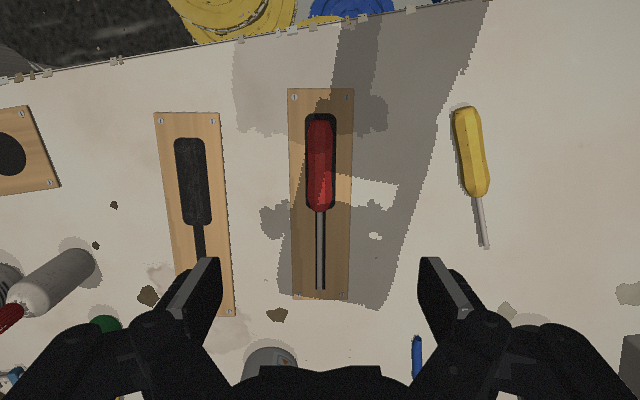

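The long driver lies inside its shadow, about 1 mm off, with handle on handle and blade on blade (pixels (320,167) and (320,250)). Next is the yellow driver at (538, 75.5) with yaw 7.2°, bound for the short tile.

```bash
python3 - <<'E'
from h import *
goto([.540,.0755,.003],7.2)
E
```

```text
at [ 0.5279 -0.0722  0.1976] yaw -9.0 -> shift [194.7 147.6 -10.5] turn [-16.2  -0.2  -0.1] rows>= 3.9
```

>>> step_arm([
  [0,50,-4,-6,0,0,0],
  [0,105,-7,-12,0,0,0],
  [10,147.6,-10.5,-16.2,-0.2,0,0],
  [60,147.6,-10.5,-16.2,-0.2,0,0],
  [110,147.6,-10.5,-16.2,-0.2,0,0],
  [160,147.6,-10.5,-16.2,-0.2,0,0],
  [185,147.6,-10.5,-16.2,-0.2,0,0],
  [194.5,147.6,-10.5,-16.2,-0.2,0,0],
  [194.5,147.6,-10.5,-16.2,-0.2,0,0],
  [194.5,147.6,-10.5,-16.2,-0.2,0,255],
])

```text
time_s: 7.92
eef_pos: [0.5425, 0.0748, 0.0059]
eef_rot: [0.708, -0.045, 0.704, 0.044]
wrist_force: [-0.4, -0.3, -0.2]
opening: 0.817
```

>>> step_arm([
  [0,0,0,0,0,0,255],
  [0,0,0,0,0,0,255],
  [0,0,0,0,0,0,255],
  [0,0,0,0,0,0,255],
  [0,0,0,0,0,0,255],
  [-20,0,0,0,0,0,255],
  [-70,0,0,0,0,0,255],
  [-114,0,0,0,0,0,255],
  [-114,0,0,0,0,0,255],
  [-114,0,0,0,0,0,255],
])

```text
time_s: 9.18
eef_pos: [0.5404, 0.075, 0.1181]
eef_rot: [0.707, -0.045, 0.705, 0.045]
wrist_force: [-0.1, -0.6, -0.9]
opening: 0.261
```

```bash
python3 - <<'E'
from h import *
print(toolT()[:3,3],ctrl.get_obs()["opening"])
goto([.5273,-.2036,.117],-9.5)
E
```

```text
[0.5404 0.075  0.1181] 0.2606635098241954
at [0.5404 0.075  0.1181] yaw 7.2 -> shift [   1.  -274.7  -48.1] turn [16.7  0.1 -0. ] rows>= 4.5
```

>>> step_arm([
  [1,-40,-7,3,0,0,255],
  [1,-95,-17,6,0,0,255],
  [1,-150,-27,10,0,0,255],
  [1,-205,-36,13,0,0,255],
  [1,-255,-45,16,0,0,255],
  [1,-274.5,-48,16.7,0,0,255],
  [1,-274.5,-48,16.7,0,0,255],
  [1,-274.5,-48,16.7,0,0,255],
  [1,-274.5,-48,16.7,0,0,255],
])

```text
time_s: 10.3
eef_pos: [0.5281, -0.2017, 0.1174]
eef_rot: [0.706, 0.058, 0.704, -0.057]
wrist_force: [0.2, -0.8, -0.7]
opening: 0.268
```

```bash
python3 - <<'E'
from h import *
p,d,i,T=shot("wrist","w5");np.savez("pics/w5.npz",p=p,d=d,T=T)
rects(p,i,T,d,zs=dict(wood=.004,dark=.004,yellow=.13))
goto([.5273,-.2036,.0085],-9.5)
E
```

```text
wood 3478 [457. 211.] bbox [430  60] [482 306] rect [553.7 -95.5] 26 203 80.9 z 0.002
wood 5301 [509. 200.] bbox [474  60] [546 331] rect [573.1 -60.1] 24 230 81.0 z 0.002
wood 8981 [ 69. 145.] bbox [ 0 85] [139 208] rect [ 467.7 -382.9] 83 83 89.6 z 0.003
wood 5432 [304. 144.] bbox [273  93] [360 241] rect [ 515.1 -202.2] 63 117 80.5 z 0.003
wood 539 [352. 204.] bbox [346 167] [357 241] rect [ 546.5 -179.6] 8 63 81.1 z 0.002
wood 1775 [317. 333.] bbox [283 304] [350 353] rect [ 660.1 -226.4] 62 54 80.7 z 0.129
dark 7495 [103.  18.] bbox [0 0] [231  51] rect [ 392.4 -318.9] 157 31 80.7 z -0.741
dark 41414 [330. 338.] bbox [49 93] [590 399] rect [ 600.2 -213.6] 532 289 80.6 z 0.182
dark 2703 [ 69. 149.] bbox [ 39 121] [ 99 178] rect [ 468.  -383.5] 44 44 80.7 z 0.003
dark 1272 [316. 143.] bbox [296 127] [337 170] rect [ 497. -199.] 31 33 81.9 z 0.003
dark 856 [ 58. 334.] bbox [ 29 309] [ 76 372] rect [ 635.  -463.3] 40 71 81.2 z 0.034
dark 1007 [ 25. 366.] bbox [  0 343] [ 44 399] rect [ 663.2 -506. ] 39 65 87.7 z 0.068
dark 183 [624. 386.] bbox [614 374] [637 399] rect [776.3  59.1] 14 32 74.5 z 0.004
yellow 421 [244.   8.] bbox [227   0] [268  17] rect [ 422.4 -208.9] 14 5 80.7 z -0.527
yellow 264 [279.   2.] bbox [251   0] [304   7] rect [ 422.6 -198.7] 18 2 80.7 z -0.368
yellow 8822 [319. 253.] bbox [292 158] [349 349] rect [ 521.8 -200.9] 24 91 80.4 z 0.132
at [ 0.5282 -0.2019  0.1176] yaw -9.3 -> shift [109.1  -1.9  -0.9] turn [ 0.2  0.2 -0. ] rows>= 1.7
```

View pics/w5.png

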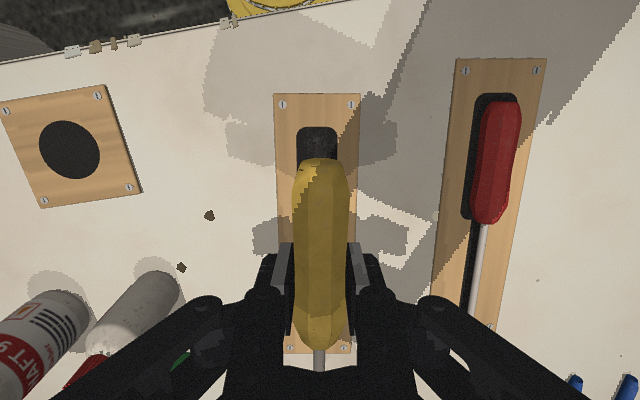

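>>> step_arm([
  [30,-1.4,2.2,0.2,0,0,255],
  [70,-1.4,2.2,0.2,0,0,255],
  [95,-1.4,2.2,0.2,0,0,255],
  [105,-1.4,2.2,0.2,0,0,255],
  [109,-1.4,2.2,0.2,0,0,255],
  [109,-1.4,2.2,0.2,0,0,255],
  [109,-1.4,2.2,0.2,0,0,180],
  [109,-1.4,2.2,0.2,0,0,140],
  [109,-1.4,2.2,0.2,0,0,100],
  [109,-1.4,2.2,0.2,0,0,60],
])

```text
time_s: 11.6
eef_pos: [0.5304, -0.2052, 0.0088]
eef_rot: [0.706, 0.06, 0.703, -0.059]
wrist_force: [0.7, -0.9, -0.6]
opening: 0.758
```

>>> step_arm([
  [0,0,0,0,0,0,0],
  [-20,0,0,0,0,0,0],
  [-70,0,0,0,0,0,0],
  [-130,0,0,0,0,0,0],
  [-170,0,0,0,0,0,0],
  [-190,0,0,0,0,0,0],
  [-190,0,0,0,0,0,0],
  [-190,0,0,0,0,0,0],
])

```text
time_s: 12.6
eef_pos: [0.5292, -0.2048, 0.1982]
eef_rot: [0.706, 0.06, 0.704, -0.059]
wrist_force: [-0.9, -0.3, 0.1]
opening: 0.995
```

```bash
python3 - <<'E'
from h import *
p,d,i,T=shot("wrist","w6");np.savez("pics/w6.npz",p=p,d=d,T=T)
rects(p,i,T,d,zs=dict(yellow=.016,dark=.004,wood=.004,red=.1))
goto([.596,-.354,.25],0)
E
```

```text
yellow 747 [257.  18.] bbox [234   0] [292  32] rect [ 395.  -233.9] 52 19 55.3 z -0.527
yellow 626 [288.   6.] bbox [258   0] [318  15] rect [ 388.3 -208. ] 51 11 80.3 z -0.367
yellow 691 [324.  12.] bbox [291   0] [348  24] rect [ 395.1 -182.3] 14 50 0.6 z -0.531
yellow 1967 [319. 162.] bbox [307 118] [332 209] rect [ 528. -205.] 24 91 80.0 z 0.025
dark 12578 [110.  28.] bbox [0 0] [248  73] rect [ 385.  -358.2] 223 60 80.3 z -0.74
dark 327 [ 4. 60.] bbox [ 0 38] [11 80] rect [ 385.4 -473.1] 10 37 63.9 z -0.541
dark 43746 [305. 347.] bbox [ 0 87] [637 399] rect [ 646.6 -225.6] 824 386 80.3 z 0.265
dark 1624 [129. 133.] bbox [106 111] [152 155] rect [ 467.8 -384. ] 44 43 80.3 z 0.003
dark 682 [322. 152.] bbox [304 114] [335 204] rect [ 526.4 -204.2] 31 93 81.2 z 0.003
dark 237 [323. 237.] bbox [321 209] [325 261] rect [ 608.4 -214.5] 4 62 80.4 z 0.003
dark 960 [ 12. 261.] bbox [  0 222] [ 48 291] rect [ 586.3 -547.7] 52 89 63.9 z 0.012
dark 1453 [627. 336.] bbox [608 305] [639 373] rect [811.8 121.4] 105 36 6.7 z 0.019
wood 5414 [129. 130.] bbox [74 83] [181 179] rect [ 467.6 -383.5
[... 280 characters left out ...]

wood 313 [347. 177.] bbox [339 133] [350 205] rect [ 540.2 -181.2] 11 75 81.9 z 0.002
wood 805 [424. 248.] bbox [409 210] [438 281] rect [ 642. -106.] 24 88 55.3 z 0.002
wood 272 [306. 294.] bbox [293 285] [330 299] rect [ 682.4 -242.8] 46 17 59.1 z 0.002
red 2150 [458. 140.] bbox [442  94] [474 188] rect [ 508.2 -102.2] 18 67 80.6 z 0.025
red 266 [ 75. 279.] bbox [ 57 273] [ 95 288] rect [ 567.9 -410.9] 30 14 66.6 z 0.067
red 284 [152. 297.] bbox [143 283] [165 310] rect [ 592.9 -355.3] 12 32 42.2 z 0.103
red 402 [ 13. 358.] bbox [  0 329] [ 39 379] rect [ 629.7 -491.5] 14 73 36.1 z 0.143
at [ 0.529  -0.2047  0.1976] yaw -9.7 -> shift [ -52.5 -135.9   91.2] turn [-9.7  0.1 -0.1] rows>= 2.7
```

View pics/w6.png

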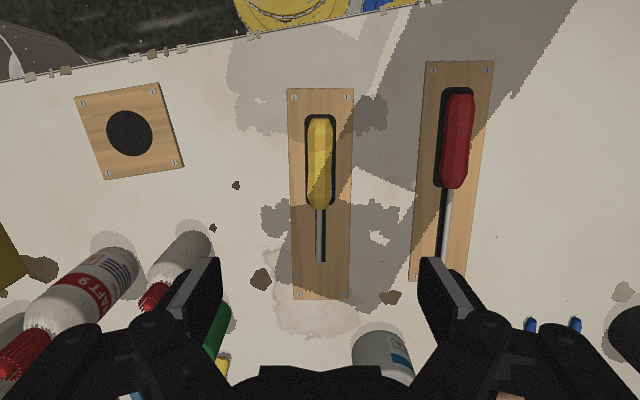

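The short driver lies inside its shadow, about 1.5 mm off (pixel (319,162), blade at (320,237)). The target glue is at pixel (180,265), with its red nozzle at (152,297). The big look-alike is at (85,290) and the green one at (215,325). I'll hover over the glue at yaw -40°, which keeps the fingers clear of both neighbours.

```bash
python3 - <<'E'
from h import *
goto([.580,-.340,.25],-40)
E
```

```text
at [ 0.529  -0.2047  0.1976] yaw -9.7 -> shift [ -52.5 -124.8   73.1] turn [30.3  0.1 -0.1] rows>= 2.8
```

>>> step_arm([
  [-25,-31,18,8,0,0,0],
  [-52,-62,36,16,0,0,0],
  [-52,-94,55,24,0,0,0],
  [-52,-125,73,30,0,0,0],
  [-52,-125,73,30,0,0,0],
  [-52,-125,73,30,0,0,0],
])

```text
time_s: 13.4
eef_pos: [0.5799, -0.3398, 0.2492]
eef_rot: [0.665, 0.24, 0.665, -0.239]
wrist_force: [-0.1, 0.6, 0.5]
opening: 0.998
```

```bash
python3 - <<'E'
from h import *
p,d,i,T=shot("wrist","w7");np.savez("pics/w7.npz",p=p,d=d,T=T)
v,u=np.mgrid[0:400,0:640];uv=np.c_[u.ravel(),v.ravel()];P=cloud(uv,d,i,T)
ok=(d.ravel()>0)&(np.hypot(P[:,0]-.595,P[:,1]+.354)<.05)
for a,b in((.02,.04),(.04,.06),(.06,.08),(.09,.1),(.1,.107),(.107,.12)):
    q=P[ok&(P[:,2]>a)&(P[:,2]<b)]
    if len(q)>10:
        x,y=q[:,0],q[:,1];s=np.linalg.lstsq(np.c_[2*x,2*y,np.ones(len(q))],x*x+y*y,rcond=None)[0]
        print(a,b,len(q),"mean",q.mean(0),"circ",s[:2],np.sqrt(s[2]+s[0]**2+s[1]**2),"min/max",q.min(0)[:2],q.max(0)[:2])
rects(p,i,T,d,zs=dict(red=.1,dark=.004),amin=80)
E
```

```text
0.02 0.04 135 mean [ 0.5852 -0.3476  0.03  ] circ [ 0.5973 -0.3571] 0.019057950202669774 min/max [ 0.5778 -0.3718] [ 0.6058 -0.3379]
0.04 0.06 159 mean [ 0.5856 -0.3469  0.0501] circ [ 0.5973 -0.3571] 0.01902614080477704 min/max [ 0.578  -0.3716] [ 0.6065 -0.3379]
0.06 0.08 683 mean [ 0.5916 -0.3521  0.0735] circ [ 0.5964 -0.3561] 0.015543777318136812 min/max [ 0.5782 -0.3754] [ 0.6157 -0.3378]
0.09 0.1 120 mean [ 0.5955 -0.3556  0.0956] circ [ 0.5972 -0.3568] 0.007393604925711401 min/max [ 0.5885 -0.3649] [ 0.6054 -0.3482]
0.1 0.107 130 mean [ 0.5963 -0.3562  0.1039] circ [ 0.5975 -0.3571] 0.007134076064671375 min/max [ 0.5885 -0.3651] [ 0.6056 -0.348 ]
0.107 0.12 70 mean [ 0.5966 -0.3564  0.1089] circ [ 0.5971 -0.3564] 0.0038730132060944274 min/max [ 0.5898 -0.3633] [ 0.6045 -0.3487]
red 170 [317. 199.] bbox [308 190] [325 208] rect [ 594.5 -355.1] 15 17 17.7 z 0.105
red 296 [ 32. 227.] bbox [ 18 217] [ 48 237] rect [ 448.8 -575.7] 24 13 4.5 z 0.075
red 102 [250. 230.] bbox [236 226] [262 237] rect [ 578.4 -424.1] 26 9 60.2 z 0.069
red 856 [114. 285.] bbox [ 77 258] [153 311] rect 
[... 879 characters left out ...]
 z 0.098
dark 722 [564. 209.] bbox [547 189] [605 244] rect [ 829.5 -151.2] 51 71 25.2 z 0.084
dark 1707 [368. 243.] bbox [349 213] [389 278] rect [ 711.4 -366.7] 44 94 68.6 z 0.071
dark 469 [273. 230.] bbox [250 214] [284 264] rect [ 619.4 -458. ] 42 68 38.3 z 0.043
dark 47087 [285. 344.] bbox [  0 216] [638 399] rect [ 752.8 -482. ] 950 293 50.3 z 0.315
dark 456 [246. 281.] bbox [227 266] [258 304] rect [ 650.7 -526.1] 35 56 24.9 z 0.131
dark 175 [359. 297.] bbox [337 278] [383 323] rect [ 770.3 -425.1] 91 13 2.2 z 0.006
dark 252 [342. 327.] bbox [314 311] [369 339] rect [ 782.3 -472.6] 77 37 37.0 z 0.006
dark 657 [296. 347.] bbox [265 337] [323 368] rect [ 776.1 -544.9] 84 49 42.8 z 0.011
```

View pics/w7.png

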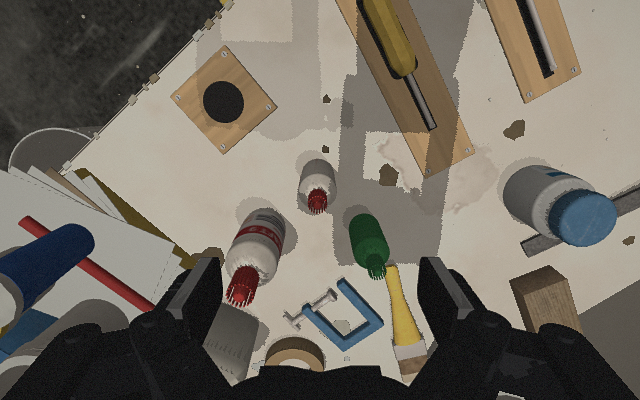

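The glue's axis from depth is (597.3, -357.1), radius 19 mm, top at 0.109 m. It is seen at pixel (317,185), clearly the smallest of the three bottles.

```bash
python3 - <<'E'
from h import *
goto([.5973,-.3571,.041],-40)
E
```

```text
at [ 0.5801 -0.3395  0.2498] yaw -39.6 -> shift [208.8  -3.1  24.4] turn [ 0.4  0.  -0.1] rows>= 3.4
```

>>> step_arm([
  [0,-3,24.4,0,0,0,0],
  [40,-3,24.4,0,0,0,0],
  [80,-3,24.4,0,0,0,0],
  [120,-3,24.4,0,0,0,0],
  [160,-3,24.4,0,0,0,0],
  [190,-3,24.4,0,0,0,0],
  [204,-3,24.4,0,0,0,0],
  [208.5,-3,24.4,0,0,0,0],
  [208.5,-3,24.4,0,0,0,0],
  [208.5,-3,24.4,0,0,0,0],
])

```text
time_s: 14.7
eef_pos: [0.599, -0.3592, 0.0442]
eef_rot: [0.667, 0.24, 0.663, -0.24]
wrist_force: [0.1, 0.9, 0.6]
opening: 1.0
```

>>> step_arm([
  [0,0,0,0,0,0,255],
  [0,0,0,0,0,0,255],
  [0,0,0,0,0,0,255],
  [0,0,0,0,0,0,255],
  [0,0,0,0,0,0,255],
  [0,0,0,0,0,0,255],
  [-20,0,0,0,0,0,255],
  [-50,0,0,0,0,0,255],
  [-50,0,0,0,0,0,255],
])

```text
time_s: 15.82
eef_pos: [0.5997, -0.36, 0.0965]
eef_rot: [0.668, 0.239, 0.662, -0.24]
wrist_force: [-0.1, -0.8, -0.5]
opening: 0.42
```

```bash
python3 - <<'E'
from h import *
o=ctrl.get_obs();print(o["wrist_force"],o["opening"])
goto([.4677,-.3837,.09],-40)
E
```

```text
[-0.1405 -0.8314 -0.4794] 0.41960854792715824
at [ 0.5997 -0.36    0.0965] yaw -39.7 -> shift [   5.5 -102.5  -86.6] turn [ 0.3  0.5 -0.1] rows>= 2.1
```

>>> step_arm([
  [0,-25,-22,0,0,0,255],
  [0,-50,-44,0,0,0,255],
  [0,-75,-65,0,0,0,255],
  [0,-95,-80,0.2,0.4,0,255],
  [0,-102.5,-86.6,0.3,0.5,0,255],
  [0,-102.5,-86.6,0.3,0.5,0,255],
  [0,-102.5,-86.6,0.3,0.5,0,255],
  [0,-102.5,-86.6,0.3,0.5,0,255],
])

```text
time_s: 16.82
eef_pos: [0.4666, -0.3819, 0.0921]
eef_rot: [0.663, 0.243, 0.666, -0.24]
wrist_force: [-0.6, -0.1, -0.7]
opening: 0.423
```

```bash
cat >> h.py <<'E'
def circs(P,ok,bands):
    for a,b in bands:
        q=P[ok&(P[:,2]>a)&(P[:,2]<b)]
        if len(q)>10:
            x,y=q[:,0],q[:,1];s=np.linalg.lstsq(np.c_[2*x,2*y,np.ones(len(q))],x*x+y*y,rcond=None)[0]
            print(a,b,len(q),"circ",s[:2],np.sqrt(s[2]+s[0]**2+s[1]**2),q.min(0)[:2],q.max(0)[:2])
def allcloud(d,i,T):
    v,u=np.mgrid[0:400,0:640];return cloud(np.c_[u.ravel(),v.ravel()],d,i,T)
E
python3 - <<'E'
from h import *
p,d,i,T=shot("wrist","w8");np.savez("pics/w8.npz",p=p,d=d,T=T)
t=toolT();print(t)
P=allcloud(d,i,T);h=cv2.cvtColor(p,cv2.COLOR_RGB2HSV).reshape(-1,3)
ok=(d.ravel()>0)&(np.hypot(P[:,0]-t[0,3],P[:,1]-t[1,3])<.03)&(h[:,2]>110)
circs(P,ok,[(z,z+.01) for z in np.arange(.05,.17,.01)])
print(P[ok&(P[:,2]>.04)].min(0))
rects(p,i,T,d,zs=dict(wood=.004,dark=.004),amin=80)
goto([.4677,-.3837,.045],-40)
E
```

```text
[[-0.003   0.6415  0.7671  0.4666]
 [ 0.0054  0.7671 -0.6415 -0.3819]
 [-1.      0.0022 -0.0058  0.092 ]
 [ 0.      0.      0.      1.    ]]
0.05 0.060000000000000005 127 circ [ 0.4654 -0.3801] 0.018926034712054292 [ 0.4462 -0.3892] [ 0.4729 -0.3613]
0.060000000000000005 0.07 228 circ [ 0.4652 -0.3802] 0.018831938077814758 [ 0.4461 -0.3898] [ 0.4737 -0.3627]
0.07 0.08 245 circ [ 0.4649 -0.3803] 0.018509168748210934 [ 0.4461 -0.3894] [ 0.4531 -0.3656]
0.08000000000000002 0.09000000000000001 281 circ [ 0.465  -0.3805] 0.01868598253529155 [ 0.446  -0.3891] [ 0.4736 -0.3636]
0.09000000000000001 0.1 293 circ [ 0.4697 -0.3816] 0.023309520255862765 [ 0.4424 -0.3936] [ 0.4737 -0.3561]
0.1 0.11 320 circ [ 0.4703 -0.3821] 0.024119935490170396 [ 0.4423 -0.3941] [ 0.4745 -0.3562]
0.11000000000000001 0.12000000000000001 608 circ [ 0.4648 -0.3812] 0.01834353060319869 [ 0.4458 -0.4026] [ 0.4743 -0.3623]
0.12000000000000001 0.13 3485 circ [ 0.4638 -0.3798] 0.013549223716203755 [ 0.4456 -0.4047] [ 0.4881 -0.3624]
0.13 0.14 781 circ [ 0.4649 -0.3808] 0.00885882225617813 [ 0.4531 -0.3908] [ 0.4751 -0.3
[... 791 characters left out ...]
63 [140.  74.] bbox [0 0] [353 175] rect [ 349.5 -409.4] 234 108 50.1 z -0.741
dark 2970 [584. 130.] bbox [544  26] [636 240] rect [ 557.5 -216.1] 29 160 76.3 z 0.003
dark 83 [528. 100.] bbox [513  62] [543 140] rect [ 502.8 -234.2] 1 57 80.4 z 0.001
dark 1188 [ 13. 177.] bbox [  0 141] [ 51 213] rect [ 325.4 -533. ] 34 54 34.1 z -0.741
dark 1180 [316. 188.] bbox [288 173] [349 211] rect [ 460.7 -379.1] 44 27 55.3 z 0.003
dark 36774 [319. 352.] bbox [ 44 244] [595 399] rect [ 551.6 -452.3] 485 151 50.0 z 0.159
dark 333 [ 21. 314.] bbox [  8 298] [ 41 329] rect [ 386.9 -629. ] 30 22 78.6 z -0.676
at [ 0.4666 -0.3819  0.092 ] yaw -39.9 -> shift [47.  -0.7  2.3] turn [ 0.1 -0.3 -0.1] rows>= 0.8
```

View pics/w8.png

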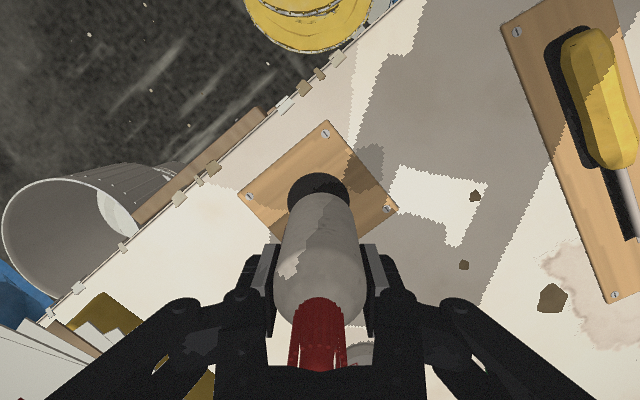

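The held bottle is upright with its axis at (465.1, -380.2), against a disc centre of (467.8, -383.8). I'll shift by (-1.1, +4.3) mm in tool y/z and lower it.

>>> step_arm([
  [10,-1.1,4.3,0,-0.3,0,255],
  [25,-1.1,4.3,0,-0.3,0,255],
  [38,-1.1,4.3,0,-0.3,0,255],
  [42,-1.1,4.3,0,-0.3,0,255],
  [44.5,-1.1,4.3,0,-0.3,0,255],
  [44.5,-1.1,4.3,0,-0.3,0,255],
  [44.5,-1.1,4.3,0,-0.3,0,255],
])

```text
time_s: 17.75
eef_pos: [0.4686, -0.3858, 0.048]
eef_rot: [0.665, 0.242, 0.664, -0.241]
wrist_force: [-0.0, 0.8, -1.0]
opening: 0.422
```

```bash
python3 - <<'E'
from h import *
o=ctrl.get_obs();print(o["wrist_force"],o["eef_pos"])
p,d,i,T=shot("wrist","w9");t=toolT()
P=allcloud(d,i,T);h=cv2.cvtColor(p,cv2.COLOR_RGB2HSV).reshape(-1,3)
ok=(d.ravel()>0)&(np.hypot(P[:,0]-t[0,3],P[:,1]-t[1,3])<.03)&(h[:,2]>110)
circs(P,ok,[(z,z+.01) for z in np.arange(.01,.05,.01)])
rects(p,i,T,d,zs=dict(wood=.004,dark=.004),amin=300)
E
```

```text
[-0.0091  0.7742 -1.0076] [ 0.4686 -0.3858  0.048 ]
0.01 0.02 184 circ [ 0.4666 -0.384 ] 0.018129214615099906 [ 0.4482 -0.3922] [ 0.4577 -0.3686]
0.02 0.03 248 circ [ 0.4672 -0.3842] 0.018760893340878795 [ 0.4481 -0.3931] [ 0.4566 -0.3683]
0.03 0.04 259 circ [ 0.4671 -0.3843] 0.01872530262637968 [ 0.448  -0.3931] [ 0.4753 -0.3673]
0.04 0.05 288 circ [ 0.4669 -0.3845] 0.01863008739290273 [ 0.4478 -0.393 ] [ 0.475  -0.3672]
wood 7445 [607. 107.] bbox [556   0] [639 264] rect [ 537.4 -221.6] 36 165 79.5 z 0.002
wood 2742 [188. 168.] bbox [114 105] [258 233] rect [ 398.4 -424.6] 109 14 89.1 z -0.212
wood 5923 [290. 182.] bbox [222 120] [352 249] rect [ 442.  -383.4] 33 83 0.3 z 0.003
wood 1421 [386. 230.] bbox [357 201] [418 253] rect [ 496.2 -359.2] 33 25 89.4 z 0.003
wood 347 [ 15. 391.] bbox [  0 380] [ 37 399] rect [ 430.  -633.7] 27 11 4.4 z 0.052
dark 36107 [132.  74.] bbox [0 0] [334 180] rect [ 360.1 -403.6] 181 90 50.0 z -0.741
dark 307 [576.  80.] bbox [550   1] [603 163] rect [ 496.7 -233.6] 2 92 80.1 z 0.0
dark 2371 [625.  70.] bbox [604   7] [639 158] rect [ 513.2 -217.1] 17 78 66.4 z 0.003
dark 481 [ 11. 177.] bbox [  0 160] [ 35 191] rect [ 338.7 -499.6] 19 19 33.7 z -0.74
dark 796 [323. 200.] bbox [284 185] [358 231] rect [ 461.8 -378.5] 44 28 47.4 z 0.003
dark 36696 [320. 352.] bbox [ 44 244] [595 399] rect [ 526.  -433.6] 393 123 50.0 z 0.115
dark 424 [ 10. 321.] bbox [  0 303] [ 27 341] rect [ 390.2 -587.8] 30 17 82.5 z -0.671
```

Within 1 mm. Releasing and going up.

>>> step_arm([
  [0.6,0,0,0,0,0,255],
  [0.6,0,0,0,0,0,255],
  [0.6,0,0,0,0,0,140],
  [0.6,0,0,0,0,0,110],
  [0.6,0,0,0,0,0,70],
  [0.6,0,0,0,0,0,0],
  [0.6,0,0,0,0,0,0],
  [0.6,0,0,0,0,0,0],
  [0.6,0,0,0,0,0,0],
])

```text
time_s: 18.92
eef_pos: [0.4683, -0.3855, 0.0469]
eef_rot: [0.665, 0.242, 0.665, -0.241]
wrist_force: [0.2, -0.9, -0.1]
opening: 1.001
```

>>> step_arm([
  [-15,0,0,0,0,0,0],
  [-50,0,0,0,0,0,0],
  [-100,0,0,0,0,0,0],
  [-150,0,0,0,0,0,0],
  [-205,0,0,0,0,0,0],
  [-230,0,0,0,0,0,0],
  [-230,0,0,0,0,0,0],
])

```text
time_s: 19.8
eef_pos: [0.4691, -0.3871, 0.2809]
eef_rot: [0.667, 0.241, 0.663, -0.242]
wrist_force: [-0.3, -1.7, -0.1]
opening: 1.005
```

```bash
python3 - <<'E'
from h import *
p,d,i,T=shot("wrist","w10")
P=allcloud(d,i,T);ok=(d.ravel()>0)&(np.hypot(P[:,0]-.4677,P[:,1]+.3838)<.035)
circs(P,ok,[(.02,.04),(.04,.06),(.1,.12)])
goto([.56,.36,.28],30)
E
```

```text
0.02 0.04 79 circ [ 0.4673 -0.3841] 0.019122778186012223 [ 0.4481 -0.398 ] [ 0.4734 -0.3649]
0.04 0.06 88 circ [ 0.4673 -0.384 ] 0.019077117914854908 [ 0.4482 -0.3986] [ 0.4729 -0.3649]
0.1 0.12 217 circ [ 0.4673 -0.3839] 0.006293027897190136 [ 0.4584 -0.3922] [ 0.4758 -0.3753]
at [ 0.4684 -0.3862  0.2783] yaw -40.0 -> shift [  -1.4  630.9 -409. ] turn [-70.    0.1  -0. ] rows>= 12.0
```

Glue stands at (467.3, -384.0), upright and 0.5 mm off the disc centre. Now the can.

>>> step_arm([
  [0,40,-26,-4,0,0,0],
  [0,90,-58,-10,0,0,0],
  [0,140,-91,-15,0,0,0],
  [0,190,-123,-20,0,0,0],
  [0,240,-156,-26,0,0,0],
  [0,290,-188,-32,0,0,0],
  [0,340,-220,-37,0,0,0],
  [0,390,-253,-43,0,0,0],
  [0,440,-285,-48,0,0,0],
  [0,480,-311,-53,0,0,0],
])

```text
time_s: 21.1
eef_pos: [0.5368, 0.1839, 0.276]
eef_rot: [0.702, -0.081, 0.703, 0.082]
wrist_force: [0.9, -0.6, 0.4]
opening: 1.0
```

```bash
python3 - <<'E'
from h import *
goto([.55,.34,.28],30)
E
```

```text
at [0.5368 0.1839 0.276 ] yaw 13.3 -> shift [ -3.7 149.   48.7] turn [-16.7  -0.1  -0.2] rows>= 2.5
```

>>> step_arm([
  [-4,50,16,-6,0,0,0],
  [-4,100,33,-11,0,0,0],
  [-4,149,48.7,-16.7,0,0,0],
  [-4,149,48.7,-16.7,0,0,0],
  [-4,149,48.7,-16.7,0,0,0],
  [-4,149,48.7,-16.7,0,0,0],
])

```text
time_s: 21.85
eef_pos: [0.5517, 0.3365, 0.2818]
eef_rot: [0.684, -0.18, 0.684, 0.181]
wrist_force: [-0.2, -0.1, -0.7]
opening: 1.001
```

```bash
python3 - <<'E'
from h import *
p,d,i,T=shot("wrist","w11")
P=allcloud(d,i,T);ok=(d.ravel()>0)&(np.hypot(P[:,0]-.58,P[:,1]-.358)<.06)
circs(P,ok,[(.03,.06),(.06,.09),(.09,.12),(.12,.135),(.152,.165),(.165,.18)])
rects(p,i,T,d,zs=dict(wood=.004,dark=.004,orange=.1),amin=800)
goto([.58,.358,.105],30)
E
```

```text
0.03 0.06 255 circ [0.5819 0.3599] 0.02600293012609748 [0.5556 0.3338] [0.5883 0.3815]
0.06 0.09 310 circ [0.5818 0.3599] 0.025974624833041658 [0.5557 0.3339] [0.5882 0.3815]
0.09 0.12 402 circ [0.5819 0.36  ] 0.025957250180774216 [0.5556 0.3339] [0.5892 0.3813]
0.12 0.135 261 circ [0.5817 0.3599] 0.025790895042481818 [0.5557 0.3339] [0.5987 0.3782]
0.152 0.165 172 circ [0.582 0.36 ] 0.011914823103531001 [0.5675 0.345 ] [0.5908 0.3735]
0.165 0.18 593 circ [0.5811 0.3594] 0.008253378733476141 [0.5698 0.348 ] [0.5936 0.3718]
wood 2746 [407. 119.] bbox [359  71] [454 167] rect [469.9 411.6] 83 83 80.3 z 0.002
wood 14127 [526. 213.] bbox [430 129] [639 329] rect [525.  639.9] 197 236 89.9 z -0.002
wood 3129 [399. 346.] bbox [347 299] [436 385] rect [745.8 587.9] 150 107 5.0 z -0.002
dark 1844 [407. 120.] bbox [383  97] [431 144] rect [470.  411.7] 56 58 29.6 z 0.003
dark 1372 [323. 182.] bbox [298 158] [353 231] rect [601.5 371.6] 98 73 33.6 z 0.095
dark 48945 [370. 342.] bbox [  1 202] [639 399] rect [759.3 454.8] 338 1026 29.6 z 0.347
dark 4481 [ 85. 244.] bbox [ 41 208] [129 280] rect [821.7 121.6] 89 134 72.5 z 0.036
orange 1184 [325. 213.] bbox [301 191] [350 242] rect [594.  367.4] 56 50 31.2 z 0.148
at [0.5519 0.3365 0.2822] yaw 29.6 -> shift [177.3   4.6  34.9] turn [-0.4  0.1 -0.1] rows>= 2.9
```

View pics/w11.png

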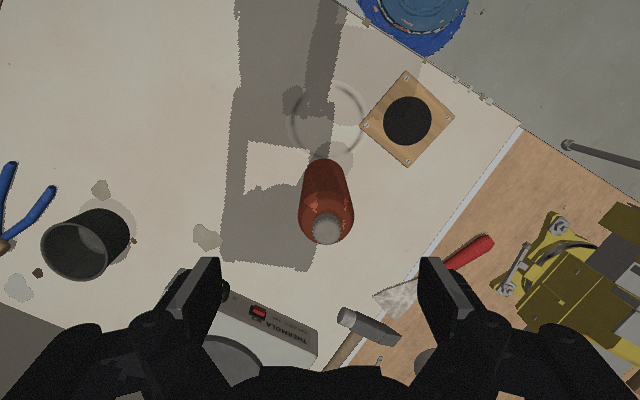

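The can's axis is (581.9, 359.9), radius 26 mm, seen at pixel (326,200). The disc, about 57 mm, is centred at (470, 411.6).

>>> step_arm([
  [0,3,19,-0.4,0,0,0],
  [0,5.5,37.6,-0.4,0,0,0],
  [30,5.5,37.6,-0.4,0,0,0],
  [65,5.5,37.6,-0.4,0,0,0],
  [100,5.5,37.6,-0.4,0,0,0],
  [135,5.5,37.6,-0.4,0,0,0],
  [160,5.5,37.6,-0.4,0,0,0],
  [175,5.5,37.6,-0.4,0,0,0],
  [180,5.5,37.6,-0.4,0,0,0],
  [180,5.5,37.6,-0.4,0,0,0],
])

```text
time_s: 23.15
eef_pos: [0.5824, 0.3615, 0.1034]
eef_rot: [0.684, -0.183, 0.682, 0.184]
wrist_force: [-0.8, -0.6, -0.0]
opening: 0.999
```

>>> step_arm([
  [0,0,0,0,0,0,0],
  [0,0,0,0,0,0,255],
  [0,0,0,0,0,0,255],
  [0,0,0,0,0,0,255],
  [0,0,0,0,0,0,255],
  [0,0,0,0,0,0,255],
  [0,0,0,0,0,0,255],
])

```text
time_s: 24.02
eef_pos: [0.5827, 0.3617, 0.1036]
eef_rot: [0.684, -0.183, 0.682, 0.185]
wrist_force: [0.4, -0.8, 5.9]
opening: 0.58
```

>>> step_arm([
  [-15,0,0,0,0,0,255],
  [-40,0,0,0,0,0,255],
  [-40,0,0,0,0,0,255],
  [-40,0,0,0,0,0,255],
])

```text
time_s: 24.52
eef_pos: [0.5812, 0.3614, 0.1417]
eef_rot: [0.683, -0.183, 0.683, 0.185]
wrist_force: [-1.9, -0.6, -3.0]
opening: 0.582
```

```bash
python3 - <<'E'
from h import *
o=ctrl.get_obs();print(o["wrist_force"],o["opening"])
goto([.470,.4116,.14],30)
E
```

```text
[-1.8794 -0.6039 -3.0036] 0.5823147390264395
at [0.5812 0.3614 0.1417] yaw 30.1 -> shift [  1.8  99.3 -70.9] turn [ 0.1  0.  -0.1] rows>= 2.0
```

>>> step_arm([
  [0,20,-14,0,0,0,255],
  [0,45,-32,0,0,0,255],
  [0,70,-50,0,0,0,255],
  [0,90,-64,0,0,0,255],
  [0,99.3,-70.9,0,0,0,255],
  [0,99.3,-70.9,0,0,0,255],
  [0,99.3,-70.9,0,0,0,255],
  [0,99.3,-70.9,0,0,0,255],
])

```text
time_s: 25.52
eef_pos: [0.4716, 0.4114, 0.1427]
eef_rot: [0.683, -0.183, 0.682, 0.184]
wrist_force: [0.2, -0.1, -1.8]
opening: 0.584
```

```bash
cat > c.py <<'E'
from h import *
o=ctrl.get_obs();print(o["wrist_force"],o["eef_pos"])
p,d,i,T=shot("wrist");t=toolT();print(t[:3,:3])
P=allcloud(d,i,T);h=cv2.cvtColor(p,cv2.COLOR_RGB2HSV).reshape(-1,3).astype(int)
ok=(d.ravel()>0)&(np.hypot(P[:,0]-t[0,3],P[:,1]-t[1,3])<.04)&(h[:,1]>120)&((h[:,0]<14)|(h[:,0]>172))
circs(P,ok,[(z,z+.015) for z in np.arange(.01,.13,.015)])
E
python3 c.py
```

```text
[ 0.1972 -0.1356 -1.8261] [0.4716 0.4114 0.1427]
[[ 0.001  -0.5013  0.8653]
 [ 0.0022  0.8653  0.5012]
 [-1.      0.0013  0.002 ]]
0.04 0.055 203 circ [0.4713 0.4098] 0.02594186627104754 [0.4449 0.3838] [0.4718 0.4234]
0.05500000000000001 0.07 323 circ [0.4711 0.4098] 0.025894015667012573 [0.445  0.3838] [0.4735 0.4242]
0.07 0.085 402 circ [0.4712 0.41  ] 0.025935791229087936 [0.4449 0.3839] [0.4743 0.4274]
0.085 0.1 489 circ [0.471 0.41 ] 0.025869812226013027 [0.4449 0.384 ] [0.4735 0.4271]
0.1 0.115 595 circ [0.471  0.4101] 0.025899122171616558 [0.4448 0.3842] [0.4726 0.4242]
0.115 0.13 774 circ [0.4709 0.4102] 0.02583246934098773 [0.4448 0.3842] [0.4732 0.4246]
0.13 0.14500000000000002 1011 circ [0.471  0.4103] 0.02590185293733882 [0.4445 0.3843] [0.4729 0.4253]
```

The can is upright at (471.1, 410.0). I'll shift +1.9 in tool y and lower it about 34.5 mm.

>>> step_arm([
  [10,1.9,0,0,0,0,255],
  [22,1.9,0,0,0,0,255],
  [30,1.9,0,0,0,0,255],
  [33,1.9,0,0,0,0,255],
  [34.5,1.9,0,0,0,0,255],
  [34.5,1.9,0,0,0,0,255],
  [34.5,1.9,0,0,0,0,255],
])

```text
time_s: 26.45
eef_pos: [0.47, 0.4137, 0.1086]
eef_rot: [0.683, -0.183, 0.682, 0.185]
wrist_force: [0.1, 0.4, -1.9]
opening: 0.582
```

```bash
python3 c.py
```

```text
[ 0.1132  0.3564 -1.9485] [0.47   0.4137 0.1086]
[[ 0.0014 -0.5022  0.8648]
 [ 0.0025  0.8648  0.5022]
 [-1.      0.0015  0.0025]]
0.01 0.025 283 circ [0.4696 0.4121] 0.025866577441440986 [0.4435 0.3861] [0.4718 0.4257]
0.025 0.04 335 circ [0.4695 0.4122] 0.02585950856316094 [0.4434 0.3862] [0.4724 0.4266]
0.04 0.055 426 circ [0.4695 0.4123] 0.025862582065723456 [0.4433 0.3863] [0.4727 0.4265]
0.05500000000000001 0.07 518 circ [0.4695 0.4124] 0.025879227779966714 [0.4433 0.3864] [0.4724 0.4292]
0.07 0.085 652 circ [0.4694 0.4125] 0.025864432155682796 [0.4433 0.3864] [0.4722 0.4284]
0.085 0.1 821 circ [0.4694 0.4125] 0.025872303970213104 [0.4431 0.3866] [0.4722 0.4268]
0.1 0.115 1095 circ [0.4693 0.4126] 0.025831464855238188 [0.4431 0.3866] [0.4714 0.4278]
0.115 0.13 1452 circ [0.4693 0.4127] 0.02586460367674328 [0.4429 0.3867] [0.4726 0.4309]
0.13 0.14500000000000002 2883 circ [0.4686 0.4125] 0.024748212232261865 [0.4428 0.3868] [0.49  0.437]
```

Within 0.8 mm. Down 0.8 mm more, release, then lift clear.

>>> step_arm([
  [0.8,0,0,0,0,0,255],
  [0.8,0,0,0,0,0,255],
  [0.8,0,0,0,0,0,100],
  [0.8,0,0,0,0,0,70],
  [0.8,0,0,0,0,0,40],
  [0.8,0,0,0,0,0,0],
  [0.8,0,0,0,0,0,0],
  [0.8,0,0,0,0,0,0],
  [0.8,0,0,0,0,0,0],
])

```text
time_s: 27.62
eef_pos: [0.4698, 0.4135, 0.1073]
eef_rot: [0.683, -0.183, 0.682, 0.185]
wrist_force: [0.9, 0.5, -0.1]
opening: 0.998
```

>>> step_arm([
  [-10,0,0,0,0,0,0],
  [-30,0,0,0,0,0,0],
  [-70,0,0,0,0,0,0],
  [-120,0,0,0,0,0,0],
  [-160,0,0,0,0,0,0],
  [-185,0,0,0,0,0,0],
  [-185,20,-40,0,0,0,0],
  [-185,50,-90,0,0,0,0],
  [-185,50,-90,0,0,0,0],
  [-185,50,-90,0,0,0,0],
])

```text
time_s: 28.88
eef_pos: [0.3672, 0.4115, 0.294]
eef_rot: [0.684, -0.183, 0.681, 0.185]
wrist_force: [0.9, 0.7, 0.1]
opening: 0.997
```

```bash
python3 - <<'E'
from h import *
print(ctrl.get_obs()["eef_pos"])
p,d,i,T=shot("wrist")
P=allcloud(d,i,T);ok=(d.ravel()>0)&(np.hypot(P[:,0]-.47,P[:,1]-.412)<.045)
circs(P,ok,[(.03,.06),(.06,.09),(.09,.13),(.152,.165)])
p,d,i,T=shot("top","top1")
q,d2,i2,T2=shot("side","side1")
s0=cv2.imread("pics/top0.png");b=p[:,:,::-1]
cv2.imwrite("pics/end.png",np.vstack([cv2.resize(b[125:280,180:500],(640,310),interpolation=cv2.INTER_CUBIC),cv2.resize(q[60:360,120:440,::-1],(306,287))[:, :].copy().repeat(1,0) if 0 else cv2.copyMakeBorder(cv2.resize(q[60:360,120:440,::-1],(306,287)),0,0,0,334,cv2.BORDER_CONSTANT)]))
for n,box in dict(jar=(150,175,350,378),cup=(143,173,260,292)).items():
    a,c,e,f=box;print(n,np.abs(s0[a:c,e:f].astype(int)-b[a:c,e:f]).mean())
E
```

```text
[0.3672 0.4115 0.294 ]
0.03 0.06 354 circ [0.4696 0.4118] 0.02609138824141141 [0.4431 0.3857] [0.4705 0.436 ]
0.06 0.09 427 circ [0.4694 0.4117] 0.025938006014386183 [0.4429 0.3857] [0.471  0.4363]
0.09 0.13 753 circ [0.4696 0.4118] 0.02602588951892495 [0.4428 0.3858] [0.4714 0.4377]
0.152 0.165 679 circ [0.4696 0.4118] 0.015457437224221925 [0.4493 0.3924] [0.4872 0.4311]
jar 2.1895238095238096
cup 2.3899305555555554
```

View pics/end.png

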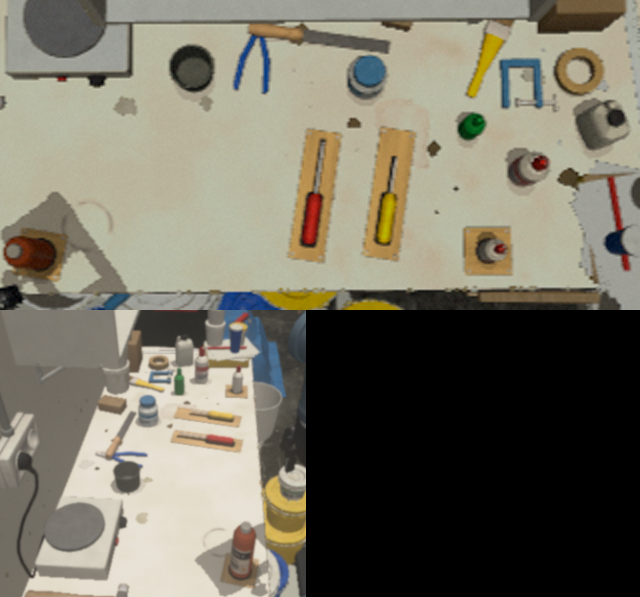

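All four items are on their tiles: drivers at (312,215) and (388,215), glue at (489,250), can at (30,252). The jar and cup haven't moved and the gripper is clear, so I'm handing in.

```bash
python3 -c "
from bench import ctrl
print(ctrl.hand_in())"
```

```text
the job is handed in; nothing more can be done
None
```

All four items are back on their matching tiles, and I handed the job in at about 29 s on the robot's clock. I placed them in the order asked: long (red) driver, short (yellow) driver, smaller glue bottle, aerosol can.

My last checks:

| Item | Offset from its shadow | Other observations |
|---|---|---|
| Long driver | about 1.5 mm | handle and blade lie inside their shapes |
| Short driver | about 2 mm | handle and blade lie inside their shapes |
| Glue bottle | about 0.5 mm from disc centre | upright |
| Aerosol can | about 0.5 mm from disc centre | upright |

- **Left alone:** the jar and the cup look unchanged in the before and after top views. The green bottle and the larger bottle were never touched.
- **Forces:** the wrist readings I saw stayed below about 6 N.
- **Disagreement:** my in-air estimates of where each driver sat in the grip were off by 2–3 mm, depending on the height I assumed. I corrected for this before releasing the short driver; the views after release decided both.
- **Failed checks:** none.

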